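# Square a mortar prism in the corner fences and lay it in the inclined cradle

### The arm

A 7-joint arm with a two-finger parallel gripper is mounted at the origin on a cart in front of the work surface, level with it; the furniture and walls round the work are solid. World frame = base frame: x ahead of the robot, y to its left, z up, the work surface at z = 0. Lengths are in m, angles in rad, forces in N, time in s.
With the tool pointing down it reaches from about 0.425 to 1.025 m from the base axis. Payload 3.6 kg.
Tool frame: the origin (TCP) lies between the finger pads; the fingertips stand 19 mm ahead of it and the grasp point (between the pads) is the TCP; z points along the fingers, y is the direction in which the jaws open and shut (so a half turn about z gives the same grasp; the last joint's range is limited). The gripper opens to 85 mm and grips with 20 to 120 N. Pads are 22 mm wide; open, the fingers measure 114 mm over their backs; the gripper's body (76 mm by 85 mm) begins 54 mm behind the grasp point. The pads swing forward as they close: fully open they stand 13 mm farther back than shut.
Start: joints at [-1.417, 0.591, 0.048, 1.609, -0.033, 0.943, -0.034], TCP at [0.178, 0.703, 0.25] pointing down, gripper open.
Joint ranges: [-2.69, 2.69], [-0.47, 2.24], [-1.27, 1.36], [0.19, 2.51], [-1.53, 4.68], [0.08, 2.07], [-3.09, 3.09]. Speed limits (rad/s): [2.57, 2.57, 3.14, 3.14, 3.14, 3.14, 3.14].

### API

Orientations are given as a rotation vector (axis times angle).
In Python, from cell import * gives the robot as it stands. The module is installed in compiled form; this text tells all that it offers. Calls block until the motion is done:
- movep(position, orientation): joint-space move of the TCP to a pose.
- servo_line(position, attitude=None, speed=0.15): straight line of the TCP; attitude=None keeps the orientation; speed is the mean speed in m/s.
- goto_joints(angles): joint-space move.
- open_gripper() and gripper_close(effort=None): open the fingers fully, or close them until they stop; effort is the grip in N (None keeps the last).
- wait(seconds).
- inverse_kinematics(position, orientation): joint angles nearest the present ones, or None.
- snapshot(name): name is "scene" or "side" or "wrist"; returns a dict with "img" (400x640x3 uint8, blue, green, red), "fx", "fy", "cx", "cy" (pixels), "camera_from_world" (4x4, takes a point from world to camera coordinates). Camera axes: x right, y down, z forward; pixel columns grow to the right and rows downward; lengths in m; the calibration is good to about 2 mm. A picture is of the moment at which its call begins. There is no depth.
A pose or a line that the arm cannot do raises IKError and nothing moves.
- close_job(): hands the job in, once; it reports no verdict.
Readings, each from a call of its own:
- read_clock(): time.
- read_joint_pos(): joint angles.
- read_joint_vel(): joint speeds.
- read_tau(): joint torques, N m.
- read_ee_pos(): TCP position.
- read_tool_rot(): TCP orientation.
- read_wrist_force(): force on the tool from outside, world axes, zero at the start.
- read_moment(): the same for the moment, N m.
- read_opening(): finger opening in m.
Only numpy, scipy, OpenCV 4.12 (cv2) and the standard library are available. Lean on these libraries where they do the work, as an engineer would, in place of code of your own. Each camera call takes 0.05 s, during which the arm holds its last target. There are 200 camera calls.

### The job

Slide the mortar prism on the squaring board gently into the corner until its long side is flush with the long fence and its end is flush with the end fence, and let go of it there. Then pick it up and lay it on the inclined cradle, flat on the sloping deck, with its long side resting on the ledge and its end up against the end stop, and let go. Do not ram it into the fences or drop it, and leave the mortar cube, the sample tin and the other things on the worktop where they are.

Things in the scene. Friction and masses are not known exactly. Their poses are not given: they have to be found in the camera images.
- prism_center (a point): Centre (half-way up) of the loose grey mortar prism, a plain bar 40 x 160 x 40 mm (x, y, z; about 0.5 kg). Its y axis is its long axis, z up. It starts lying on the squaring board, askew by up to 20 degrees and 10 to 60 mm short of the fences.
- board_corner (a point): Inner corner of the two fences of the fixed squaring board, at the level of the board's top. x points away from the robot, square to the long fence; y runs along the long fence towards the end fence; z up. The end fence's face is at y = 0, from x = 0 to -80 mm. Squared up, the prism's centre is at (-20, -80, 20) mm here, long axis along y.
- board_fence_gap (a point): Middle of the finger gap in the long fence, on its face line at the board's top; same axes, at (0, -80, 0) mm from board_corner. The long fence (dark steel, face at x = 0) is in two pieces, leaving 50 mm open here: y from -55 to 0 and -205 to -105 mm from the corner. Both fences are 18 mm high, 16 mm thick.
- board: Fixed squaring board: flat aluminium plate, 170 mm in x and 250 mm in y, with a dark steel long fence near its far side and an end fence at its +y end. Origin at its centre, on the worktop; its top is 14 mm above that. board_corner lies at (55, 95, 14) mm.
- cradle_deck: Sloping aluminium deck of the fixed cradle, 30 degrees from level. Origin: the corner where deck face, ledge and end stop meet, 34 mm above the worktop. x up the slope (away from the robot), y level along the ledge towards the end stop, z square to the deck. Deck: x -12 to 78, y -174 to 14 mm. Laid correctly, the prism's centre is at (20, -80, 20) mm here, long axis along y.
- ledge_gap (a point): Middle of the 50 mm finger gap in the cradle's ledge, on its face line at the deck face; at (0, -80, 0) mm in the deck's axes. Ledge: dark steel, low side, 14 mm high, 12 mm thick, face at x = 0, two pieces: y from -55 to 0 and -160 to -105 mm. End stop: 20 mm high, face at y = 0, x from -10 to 50 mm. The prism may or may not slide down the slope by itself.
- cradle: The fixed cradle that carries the sloping deck: dark steel base plate 125 x 190 x 8 mm, whole thing 73 mm high at the far side; origin on the worktop under it. Yaw as the deck's.
- mortar_cube: Bystander: grey mortar cube, 40 mm; origin at its underside.
- sample_tin: Bystander: low round lidded tin, 70 mm across, 30 mm high; origin at its underside.

How it is judged:
On the way, in this order (a step that is already met when the one before it is completed fails the run):
1. The prism lies on the board flush with both fences (gaps under 1.5 mm, square within 0.9 degrees), let go (x of prism_center in the frame of board_corner between -0.0215 and -0.018 m and y of prism_center in the frame of board_corner between -0.0815 and -0.078 m and z of prism_center in the frame of board_corner below 0.022 m and angle between the y axis of prism_center and the y axis of board_corner, either way round below 0.016 rad and contact force between prism and the fingers below 0.1 N), for 0.2 s.
2. The prism is lifted clear of the board in the gripper (z of prism_center in the frame of board_corner above 0.05 m and contact force between prism and the fingers above 1 N), for 0.1 s.
At the end, for the whole second after the job is handed in: The prism lies at rest and released on the cradle's sloping deck: flat on it and long side on the ledge within 2 mm, end within 2.5 mm of the end stop, long axis along the ledge within about 1 degree (x of prism_center in the frame of cradle_deck between 0.018 and 0.022 m and y of prism_center in the frame of cradle_deck between -0.0825 and -0.078 m and z of prism_center in the frame of cradle_deck between 0.018 and 0.022 m and angle between the y axis of prism_center and the y axis of cradle_deck, either way round below 0.02 rad and linear speed of prism below 0.01 m/s); the robot touches nothing.
It fails at once if The prism is rammed into the board or its fences (over 60 N) (contact force between prism and board above 60 N).
It fails at once if The prism is rammed or dropped into the cradle (over 60 N) (contact force between prism and cradle above 60 N).
It fails at once if The loose mortar cube or the sample tin is shifted by more than 30 mm (distance of any of mortar_cube, sample_tin from where it was at the start of the episode above 0.03 m).
It also fails if it takes over 61 s, if anything falls off the work surface, if the arm or the gripper's body presses on something with over 40 N, if the wrist force passes 120 N, or if a joint passes its speed limit or range.

## Working session

There is one attempt and no reset: what is moved stays moved. The work goes in short steps, each a Python script; the robot and the scene stay as the last script left them, time stands still between calls to the robot, and variables do not carry over. Pictures are saved under pics/ and viewed, about 8 in all and at most 12, crops included, and the job is handed in when it is done.

```bash
mkdir -p pics; ls; python3 - <<'E'
from cell import *
import cv2
for n in("scene","side"):
    s=snapshot(n);cv2.imwrite(f"pics/{n}0.png",s["img"])
    print(n,s["fx"],s["cx"],s["cy"]);print(s["camera_from_world"].round(3))
print(read_clock(),read_tool_rot(),read_ee_pos(),read_wrist_force())
E
```

```text
pics
scene 508.2914046691098 316.00146481531436 194.84798697279274
[[ 0.776 -0.631  0.018 -0.479]
 [-0.397 -0.51  -0.763  0.235]
 [ 0.491  0.585 -0.646  1.113]
 [ 0.     0.     0.     1.   ]]
side 429.141092683449 318.6745863587473 190.27399397260953
[[ 0.897 -0.442 -0.01  -0.55 ]
 [-0.185 -0.354 -0.917  0.14 ]
 [ 0.402  0.824 -0.399  0.875]
 [ 0.     0.     0.     1.   ]]
0.1 [-0.38805475 -3.11740696  0.00317238] [0.17762183 0.70217923 0.24925885] [ 0.1269257  -0.27733959  0.38935741]
```

View pics/scene0.png

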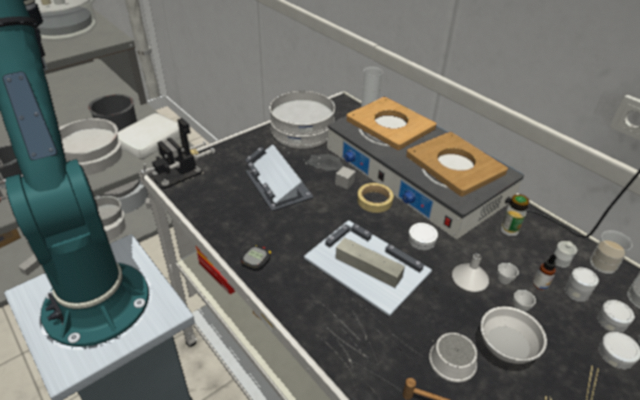

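View pics/side0.png

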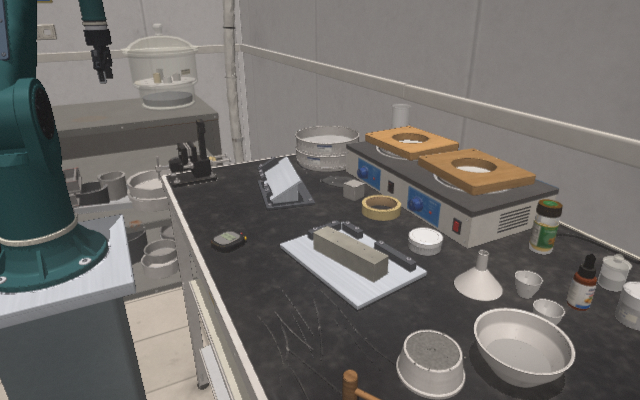

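Board at about (305,255),(350,222),(431,268),(387,308) in the scene picture, with the prism on it at (370,260). The cradle is at (278,178), and the white tin at (423,236) and cube at (345,177) are bystanders. Next I'll do coarse ray casts, then wrist views.

```bash
cat > h.py <<'E'
from cell import *
import cv2, numpy as np
from scipy.spatial.transform import Rotation as R
def ray(s,uv,z):
    M=s["camera_from_world"];Rm=M[:3,:3];c=-Rm.T@M[:3,3]
    d=Rm.T@np.array([(uv[0]-s["cx"])/s["fx"],(uv[1]-s["cy"])/s["fy"],1.])
    return c+d*(z-c[2])/d[2]
def proj(s,p):
    q=s["camera_from_world"]@np.append(p,1);return np.array([s["fx"]*q[0]/q[2]+s["cx"],s["fy"]*q[1]/q[2]+s["cy"]])
def down(yaw):  # tool z down; tool y axis (jaw) at heading yaw
    y=np.array([np.cos(yaw),np.sin(yaw),0]);z=np.array([0,0,-1.])
    return R.from_matrix(np.c_[np.cross(y,z),y,z]).as_rotvec()
E
python3 - <<'E'
from h import *
s=snapshot("scene")
for n,uv,z in [("bL",(305,255),.014),("bT",(350,222),.014),("bR",(431,268),.014),("bB",(387,308),.014),
 ("prL",(337,245),.054),("prT",(345,237),.054),("prR",(404,264),.054),("cradleNear",(283,208),.0),("cradR",(311,198),.0),("cradL",(246,172),0),("cube",(345,185),0),("tin",(423,236),.03)]:
    print(n,ray(s,uv,z).round(3))
print(R.from_rotvec(read_tool_rot()).as_matrix().round(3))
w=snapshot("wrist");M=w["camera_from_world"];print(w["fx"],-M[:3,:3].T@M[:3,3],M[:3,:3].round(3))
E
```

```text
bL [ 0.436 -0.181  0.014]
bT [ 0.598 -0.162  0.014]
bR [ 0.642 -0.395  0.014]
bB [ 0.479 -0.412  0.014]
prL [ 0.491 -0.231  0.054]
prT [ 0.523 -0.223  0.054]
prR [ 0.571 -0.369  0.054]
cradleNear [ 0.504 -0.     0.   ]
cradR [ 0.588 -0.014 -0.   ]
cradL [0.512 0.193 0.   ]
cube [ 0.7   -0.029  0.   ]
tin [ 0.693 -0.321  0.03 ]
[[-0.969  0.245 -0.   ]
 [ 0.245  0.969 -0.002]
 [-0.    -0.002 -1.   ]]
304.07684900517637 [0.10859564 0.72051568 0.37320513] [[ 0.245  0.969 -0.001]
 [ 0.929 -0.235  0.285]
 [ 0.276 -0.071 -0.958]]
```

```bash
python3 - <<'E'
from h import *
for nm,p in (("cr",(0.55,0.095,.2)),("bd",(0.545,-0.285,.2))):
    for yaw in (0,np.pi):
        q=inverse_kinematics(p,down(yaw)); print(nm,yaw,None if q is None else np.round(q,2))
yaw=0 if inverse_kinematics((0.55,0.095,.2),down(0)) is not None else np.pi
import time
for nm,p,a in (("cr",(0.55,0.095,.2),0),("bd",(0.545,-0.285,.2),.15)):
    movep(p,down(yaw+a)); w=snapshot("wrist"); cv2.imwrite(f"pics/w_{nm}.png",w["img"])
    np.savez(f"w_{nm}.npz",**w); print(read_clock(),read_ee_pos(),read_joint_pos().round(2) if hasattr(read_joint_pos(),'round') else read_joint_pos())
E
```

```text
cr 0 [-0.59  0.49  0.46  2.05 -0.34  0.68  0.09]
cr 3.141592653589793 [-0.02  0.47 -0.32  2.02  0.22  0.69  2.67]
bd 0 [-0.12  0.64  0.79  1.93 -0.61  0.83  1.01]
bd 3.141592653589793 [-0.3   0.85  1.18  1.93 -0.93  1.05 -1.83]
2.7833 [0.55007975 0.09636572 0.19994102] [-0.59  0.49  0.46  2.04 -0.34  0.68  0.09]
4.25 [ 0.54597494 -0.28264118  0.19976498] [ 0.13  0.54  0.39  1.92 -0.3   0.74  0.85]
```

View pics/w_cr.png

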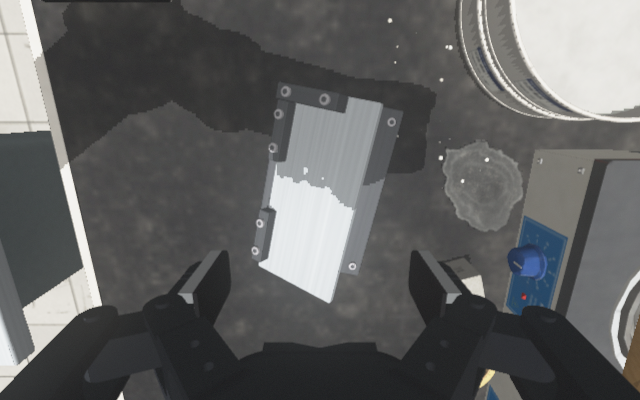

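View pics/w_bd.png

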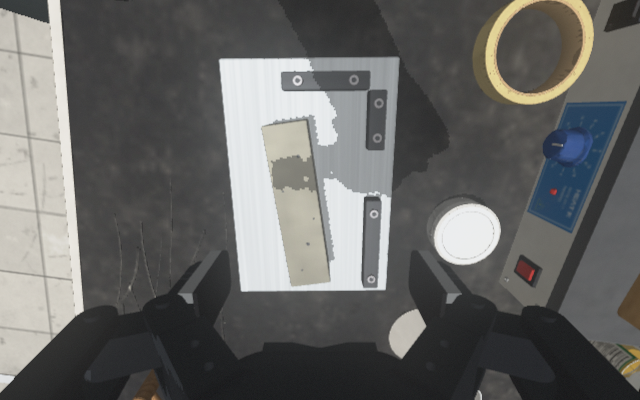

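```bash
python3 - <<'E'
import cv2,numpy as np
a=cv2.imread("pics/w_cr.png")[70:310,245:410];b=cv2.imread("pics/w_bd.png")[55:295,215:405][:, :]
f=2.25
r=lambda i:cv2.resize(i,None,fx=f,fy=f,interpolation=cv2.INTER_CUBIC)
c=np.hstack([r(a),r(b)]);cv2.imwrite("pics/zoom.png",c);print(c.shape,r(a).shape)
E
```

```text
(540, 799, 3) (540, 371, 3)
```

View pics/zoom.png

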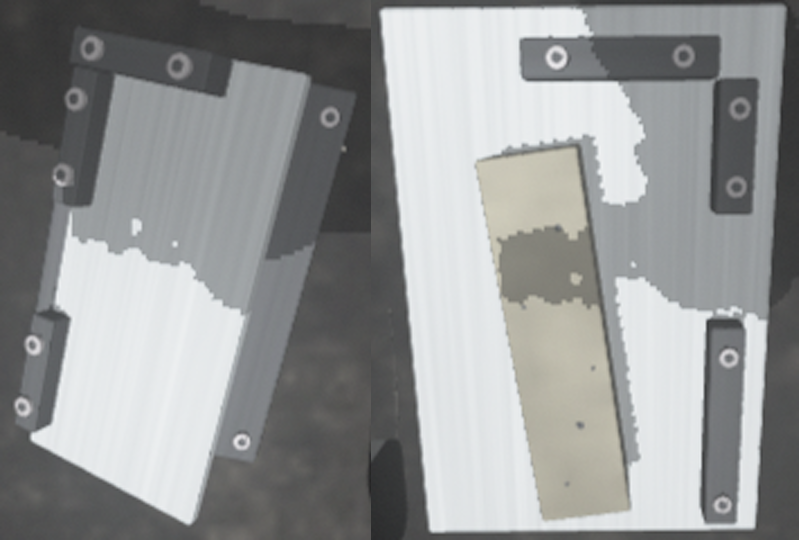

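```bash
python3 - <<'E'
from h import *
from scipy.optimize import least_squares
f=2.25
wb=dict(np.load("w_bd.npz"));wc=dict(np.load("w_cr.npz"))
cv=lambda u,u0,x0,y0:np.array([x0+(u[0]-u0+.5)/f-.5,y0+(u[1]+.5)/f-.5])
def fit(s,obs,P,tilt,z0,g):
    obs=np.array(obs);P=np.array(P)/1000.
    T=lambda p:R.from_euler("z",p[2])*R.from_euler("y",-tilt)
    fun=lambda p:np.ravel([proj(s,T(p).apply(q)+[p[0],p[1],z0]) for q in P]-obs)
    r=least_squares(fun,g,loss="soft_l1");print("pose",r.x.round(4),"deg",np.degrees(r.x[2]).round(2));print(r.fun.reshape(-1,2).round(1).tolist());return r.x
ob=[cv(u,371,215,55) for u in [(380,8),(786,4),(755,529),(430,532),(522,79),(711,210),(706,322),(703,522)]]
c=fit(wb,ob,[(-140,30,0),(30,30,0),(30,-220,0),(-140,-220,0),(-80,0,0),(0,-55,0),(0,-105,0),(0,-205,0)],0,.014,[.6,-.2,.15])
oc=[cv(u,0,245,70) for u in [(311,76),(192,524),(31,438),(223,97),(113,74),(91,206),(45,431)]]
d=fit(wc,oc,[(78,14,0),(78,-174,0),(-12,-174,0),(50,0,0),(0,0,0),(0,-55,0),(0,-160,0)],np.pi/6,.034,[.52,.15,-.1])
pc=np.array([ray(wb,cv(u,371,215,55),.054) for u in [(476,161),(577,145),(630,510),(543,521)]])
e=np.linalg.norm(np.roll(pc,-1,0)-pc,axis=1);v=(pc[0]+pc[1]-pc[2]-pc[3]);yaw=np.arctan2(v[1],v[0])-np.pi/2;ctr=pc.mean(0)
print("prism",ctr,np.degrees(yaw),"edges",e)
loc=R.from_euler("z",-c[2]).apply(ctr-[c[0],c[1],.014]);print("prism in corner frame",loc,np.degrees(yaw-c[2]))
np.savez("est.npz",c=c,d=d,p=[ctr[0],ctr[1],yaw])
E
```

```text
pose [ 0.5789 -0.1872  0.1634] deg 9.36
[[-0.7, 0.0], [1.0, -0.3], [0.9, 0.6], [-0.4, 0.8], [1.9, 1.7], [-0.7, 0.2], [-0.0, -2.1], [-1.3, -7.4]]
pose [ 0.5299  0.1746 -0.2014] deg -11.54
[[-3.0, -1.9], [-0.7, 0.9], [-0.8, 1.2], [0.6, 0.2], [0.8, 0.1], [0.2, 0.3], [3.6, -2.8]]
prism [ 0.53041011 -0.30301375  0.054     ] 16.590153861397493 edges [0.03927914 0.15922203 0.039384   0.15881636]
prism in corner frame [-0.06672127 -0.10636053  0.04      ] 7.227873326014229
```

```bash
cat >> h.py <<'E'
def touch(u,maxd,thr,step=.001,speed=.02):
    """creep along unit vector u until the outside force against it rises by thr"""
    wait(.2);f0=np.array(read_wrist_force());p0=np.array(read_ee_pos());u=np.array(u);att=read_tool_rot();k=0;f=0
    while k*step<maxd:
        k+=1;servo_line(p0+u*step*k,att,speed);f=-(np.array(read_wrist_force())-f0)@u
        if f>thr:break
    wait(.1);f=-(np.array(read_wrist_force())-f0)@u
    print("touch d=%.4f f=%.1f t=%.1f"%((np.array(read_ee_pos())-p0)@u,f,read_clock()))
    return k*step<maxd
E
cat > fr.py <<'E'
from h import *
E_=np.load("est.npz");c=E_["c"];d=E_["d"];pr=E_["p"]
RB=R.from_euler("z",c[2]);OB=np.array([c[0],c[1],.014])
B=lambda p:RB.apply(np.array(p)/1000.)+OB
inB=lambda p:(RB.inv().apply(np.array(p)-OB)*1000).round(1)
RD=R.from_euler("z",d[2])*R.from_euler("y",-np.pi/6);OD=np.array([d[0],d[1],.034])
D=lambda p:RD.apply(np.array(p)/1000.)+OD
inD=lambda p:(RD.inv().apply(np.array(p)-OD)*1000).round(1)
E
python3 - <<'E'
from fr import *
a=down(pr[2]);p=np.array([pr[0],pr[1],0])
movep(p+[0,0,.11],a);servo_line(p+[0,0,.040],a,.12);gripper_close(20);wait(.2)
print(read_clock(),read_opening(),read_wrist_force(),inB(read_ee_pos()))
a=down(c[2])
servo_line(B([-45,-92,26]),a,.06);wait(.2)
print(read_clock(),read_opening(),read_wrist_force(),inB(read_ee_pos()))
w=snapshot("wrist");cv2.imwrite("pics/w2.png",w["img"])
E
```

```text
6.125 0.03971342114343978 [-1.64173269  0.08074766  5.85921436] [ -67.2 -106.6   26.6]
6.9083 0.03937320209019366 [-2.7788584  -2.09854131  5.0533618 ] [-46.  -93.6  26.6]
```

View pics/w2.png

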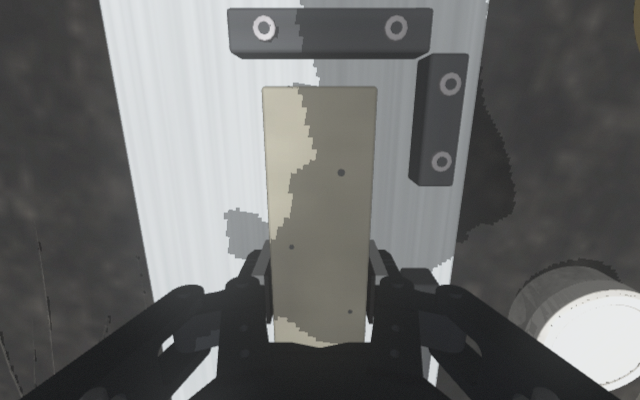

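The prism is held square to the board, with its top end edge at v≈87 (end fence face at v≈58) and its right side at u≈376 (fence face at u≈412). I'll creep in under force feedback.

```bash
python3 - <<'E'
from fr import *
a=down(c[2]);ex=RB.apply([1,0,0]);ey=RB.apply([0,1,0])
servo_line(B([-45,-84.5,26]),a,.05);servo_line(B([-25,-84.5,26]),a,.05)
print(touch(ex,.012,6),inB(read_ee_pos()),read_opening())
servo_line(np.array(read_ee_pos())-ex*.0005,a,.02)
print(touch(ey,.012,7),inB(read_ee_pos()))
open_gripper();wait(.3);print(read_clock(),read_wrist_force())
servo_line(np.array(read_ee_pos())+ex*.018,a,.06)
print(touch(ex,.012,6),inB(read_ee_pos()))
servo_line(B([-20,-80,26]),a,.06);wait(.2)
w=snapshot("wrist");cv2.imwrite("pics/w3.png",w["img"]);s=snapshot("side");cv2.imwrite("pics/s3.png",s["img"])
print(read_clock(),inB(read_ee_pos()))
E
```

```text
touch d=0.0043 f=2.4 t=11.3
False [-27.7 -85.   26.9] 0.03972266217321134
touch d=0.0052 f=8.7 t=14.9
True [-27.9 -79.5  27.4]
15.7333 [-0.36155321 -0.00377706  0.05645448]
touch d=0.0102 f=4.7 t=19.5
False [ -0.2 -73.8  26.4]
20.3083 [-19.5 -79.8  26. ]
```

View pics/w3.png

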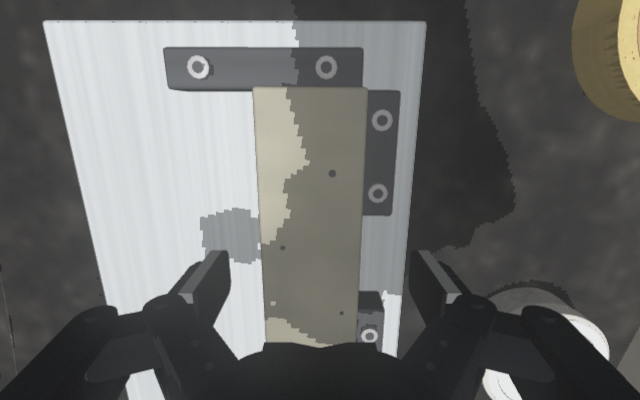

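Near flush in the picture: the prism's right edge at u≈367 meets the fence, and its end at v≈88 meets the end fence. The arm is compliant and the x push only reached about 5 N, so I'll push again and log force against actual travel.

```bash
cat >> h.py <<'E'
def press(start,u,maxd,thr,inv,step=.002,speed=.04):
    """line to start, then creep along u from commanded start; log actual travel and force"""
    att=read_tool_rot();u=np.array(u);servo_line(start,att,.06);wait(.25);f0=np.array(read_wrist_force());L=[];k=0
    while k*step<maxd:
        k+=1;servo_line(start+u*step*k,att,speed);f=-(np.array(read_wrist_force())-f0)@u
        L.append((round(k*step*1000,1),)+tuple(inv(read_ee_pos())[:2])+(round(f,1),))
        if f>thr:break
    print(L[-7:],"t=%.1f"%read_clock())
E
python3 - <<'E'
from fr import *
ex=RB.apply([1,0,0]);ey=RB.apply([0,1,0]);print(read_opening())
press(B([-5,-80,26]),ex,.03,12,inB)
servo_line(B([-20,-80,26]),None,.08)
servo_line(B([-20,-80,85]),None,.15);gripper_close(20)
servo_line(B([-20,-185,85]),None,.2);servo_line(B([-20,-185,30]),None,.15)
press(B([-20,-178,30]),ey,.03,12,inB)
servo_line(B([-20,-195,30]),None,.08)
wait(.2);w=snapshot("wrist");cv2.imwrite("pics/w4.png",w["img"]);np.savez("w4.npz",**w);print(read_clock())
E
```

```text
0.08565093414676768
[(2.0, np.float64(-2.8), np.float64(-80.0), np.float64(-1.3)), (4.0, np.float64(-0.8), np.float64(-80.0), np.float64(-0.3)), (6.0, np.float64(0.2), np.float64(-80.0), np.float64(0.8)), (8.0, np.float64(0.9), np.float64(-80.1), np.float64(4.8)), (10.0, np.float64(1.0), np.float64(-80.1), np.float64(6.9)), (12.0, np.float64(0.9), np.float64(-80.2), np.float64(9.9)), (14.0, np.float64(0.9), np.float64(-80.2), np.float64(13.4))] t=22.7
[(6.0, np.float64(-20.0), np.float64(-171.8), np.float64(0.5)), (8.0, np.float64(-20.1), np.float64(-170.9), np.float64(3.0)), (10.0, np.float64(-20.1), np.float64(-170.9), np.float64(5.9)), (12.0, np.float64(-20.1), np.float64(-170.8), np.float64(7.3)), (14.0, np.float64(-20.1), np.float64(-170.7), np.float64(8.9)), (16.0, np.float64(-20.1), np.float64(-170.7), np.float64(11.5)), (18.0, np.float64(-20.1), np.float64(-170.6), np.float64(14.1))] t=28.5
29.325
```

View pics/w4.png

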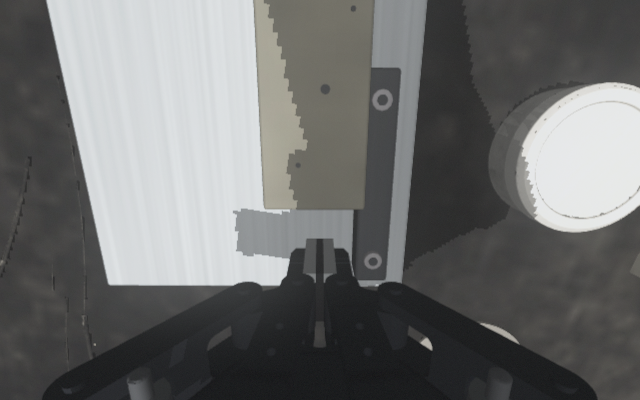

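Both directions stalled hard at 12–14 N (x at 0.9, y at −170.6), so the prism is flush; its outline at u 263–364, v≈209 runs parallel to the fence. Next is the pick-up and the move above the cradle.

```bash
cat >> fr.py <<'E'
AD=(RD*R.from_rotvec(down(0))).as_rotvec()
E
python3 - <<'E'
from fr import *
assert inverse_kinematics(D([24,-88,40]),AD) is not None and inverse_kinematics(D([24,-88,110]),AD) is not None
a=down(c[2])
servo_line(B([-21,-190,85]),None,.2);open_gripper();servo_line(B([-21,-80,85]),a,.2);servo_line(B([-21,-80,26]),a,.12);wait(.1)
gripper_close(50);wait(.1);print(read_clock(),read_opening(),inB(read_ee_pos()))
servo_line(B([-24,-83,120]),a,.12);print(read_clock(),read_wrist_force(),read_opening())
movep(D([25,-90,110]),AD);servo_line(D([25,-90,42]),AD,.12);wait(.2)
print(read_clock(),read_opening(),inD(read_ee_pos()),read_wrist_force())
w=snapshot("wrist");cv2.imwrite("pics/w5.png",w["img"])
E
```

```text
32.5667 0.03907189435624681 [-21.9 -80.1  26.7]
33.5 [-0.47151072  1.00026232 -4.76792201] 0.03946168276595746
37.1667 0.03947978922276838 [ 25.3 -89.8  42.7] [-0.07099892 -1.2231274  -4.7073201 ]
```

View pics/w5.png

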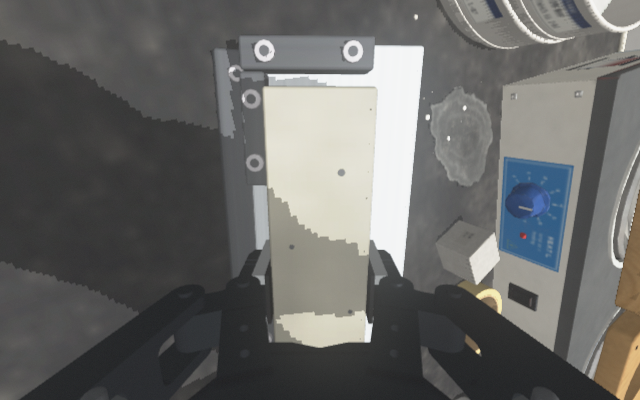

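The prism hangs aligned above the deck, its end at v≈87 against the stop face at v≈72, its left side at u≈265 just past the ledge. I'll lower it, then seat it against ledge and stop.

```bash
python3 - <<'E'
from fr import *
ez=RD.apply([0,0,1]);ex=RD.apply([1,0,0]);ey=RD.apply([0,1,0])
I=lambda p:inD(p)[[2,0]]
press(D([25,-88,36]),-ez,.016,5,I)
z=inD(read_ee_pos())[2];print("z",z)
press(D([25,-88,z-.5]),-ex,.02,8,inD)
x=inD(read_ee_pos())[0]
press(D([x-2,-86,z-.5]),ey,.02,9,inD)
print(inD(read_ee_pos()),read_opening(),read_clock())
open_gripper();wait(.4);print(inD(read_ee_pos()),read_wrist_force())
w=snapshot("wrist");cv2.imwrite("pics/w6.png",w["img"]);np.savez("w6.npz",**w);print(read_clock())
E
```

```text
[(2.0, np.float64(33.9), np.float64(25.0), np.float64(-0.1)), (4.0, np.float64(31.9), np.float64(25.0), np.float64(0.5)), (6.0, np.float64(29.9), np.float64(25.0), np.float64(-0.5)), (8.0, np.float64(27.9), np.float64(25.0), np.float64(-0.3)), (10.0, np.float64(27.2), np.float64(24.9), np.float64(10.6))] t=39.0
z 27.2
[(2.0, np.float64(24.7), np.float64(-87.8), np.float64(2.3)), (4.0, np.float64(24.5), np.float64(-87.8), np.float64(5.6)), (6.0, np.float64(24.4), np.float64(-87.8), np.float64(8.2))] t=40.2
[(2.0, np.float64(24.3), np.float64(-87.8), np.float64(2.7)), (4.0, np.float64(23.8), np.float64(-86.9), np.float64(5.3)), (6.0, np.float64(23.4), np.float64(-85.9), np.float64(5.8)), (8.0, np.float64(22.8), np.float64(-84.3), np.float64(5.8)), (10.0, np.float64(22.2), np.float64(-82.5), np.float64(6.9)), (12.0, np.float64(21.8), np.float64(-80.6), np.float64(5.6)), (14.0, np.float64(21.7), np.float64(-80.4), np.float64(9.2))] t=42.5
[ 21.7 -80.4  27.4] 0.039414869131259314 42.475
[ 22.4 -72.   26.7] [ 0.1865022   1.14948838 -0.54145117]
43.4417
```

View pics/w6.png

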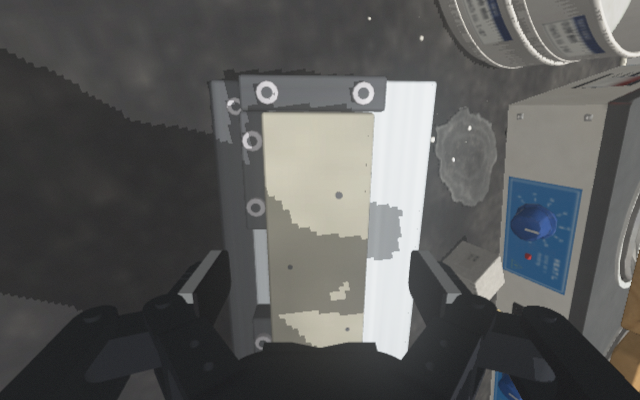

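The prism lies on the deck, its end at v≈112 meeting the stop and its left side at u≈263 by the ledge. The y stall was clear (9 N at −80.4) but the x stall was not. I'll nudge it down-slope gently with the upper finger, low to avoid tipping it.

```bash
python3 - <<'E'
from fr import *
ex=RD.apply([1,0,0])
press(D([8,-80,28]),-ex,.022,5,inD,step=.0015)
servo_line(D([20,-80,28]),None,.08);wait(.3)
w=snapshot("wrist");np.savez("w7.npz",**w)
i=w["img"];cv2.imwrite("pics/w7.png",cv2.resize(i[60:360,200:450],None,fx=2,fy=2,interpolation=cv2.INTER_CUBIC));print(read_clock(),read_opening())
E
```

```text
[(6.0, np.float64(1.9), np.float64(-80.0), np.float64(0.1)), (7.5, np.float64(0.4), np.float64(-80.0), np.float64(-0.8)), (9.0, np.float64(-1.1), np.float64(-80.0), np.float64(0.3)), (10.5, np.float64(-2.6), np.float64(-80.0), np.float64(-0.3)), (12.0, np.float64(-3.4), np.float64(-80.1), np.float64(2.2)), (13.5, np.float64(-3.6), np.float64(-80.0), np.float64(4.9)), (15.0, np.float64(-3.7), np.float64(-80.0), np.float64(8.6))] t=46.6
47.4583 0.08523942972498375
```

View pics/w7.png

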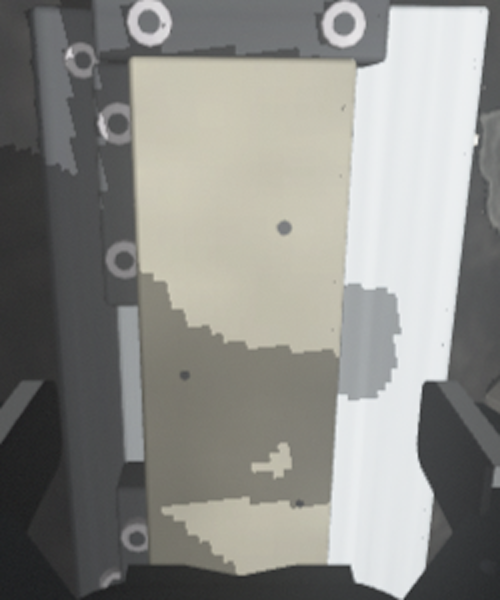

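```bash
python3 - <<'E'
from fr import *
w=dict(np.load("w7.npz"))
for n,p in dict(prL=(0,0,40),prR=(40,0,40),prR2=(40,-90,40),prL2=(0,-90,40),stopTopR=(50,0,20),stopBaseR=(50,0,0),ledgeEnd=(0,-55,14)).items():
    print(n,((proj(w,D(p))-[200,60])*2).round(1))
print("px/mm",(np.linalg.norm(proj(w,D((40,0,40)))-proj(w,D((40,-10,40))))*.2).round(2))
E
```

```text
prL [122.6  54.2]
prR [355.   55.1]
prR2 [331.1 500.5]
prL2 [144.4 502.1]
stopTopR [384.1  61.8]
stopBaseR [363.3  66.6]
ledgeEnd [152.7 307.1]
px/mm 6.0
```

The picture leaves the end gap uncertain by about 2 mm, so I'll settle it with a closed-finger push on the −y end.

```bash
python3 - <<'E'
from fr import *
ey=RD.apply([0,1,0])
servo_line(D([20,-80,85]),AD,.2);gripper_close(20);servo_line(D([20,-186,85]),AD,.25);servo_line(D([20,-186,29]),AD,.18)
press(D([20,-177,29]),ey,.018,7,inD,speed=.05)
servo_line(D([20,-192,29]),AD,.1);servo_line(D([20,-192,70]),AD,.2);print(read_clock(),read_wrist_force())
w=snapshot("wrist");cv2.imwrite("pics/w8.png",w["img"])
E
```

```text
Traceback (most recent call last):
cell.IKError: the arm cannot follow that straight line within its joint ranges
```

```bash
python3 - <<'E'
from fr import *
print(read_clock(),inD(read_ee_pos()),read_opening(),np.round(read_joint_pos(),2))
for y in (-120,-150,-170,-186):
  for z in (85,60,29):
    for n,a in (("AD",AD),("AD180",(R.from_rotvec(AD)*R.from_euler("z",np.pi)).as_rotvec()),("down",down(d[2])),("down-90",down(d[2]-np.pi/2))):
      q=inverse_kinematics(D([20,y,z]),a);print(y,z,n,None if q is None else np.round(q,1).tolist())
E
```

```text
48.6583 [ 20. -80.  85.] -0.00028591844856213565 [ 0.27  0.76 -1.05  2.47  1.84  1.01 -2.41]
-120 85 AD None
-120 85 AD180 None
-120 85 down [0.5, 0.7, -0.9, 2.2, 0.9, 0.7, -1.4]
-120 85 down-90 [0.5, 0.8, -1.1, 2.2, 1.0, 0.8, -3.0]
-120 60 AD [0.4, 0.8, -1.0, 2.5, 2.0, 1.0, -2.4]
-120 60 AD180 None
-120 60 down [0.4, 0.7, -0.9, 2.2, 1.0, 0.7, -1.4]
-120 60 down-90 [0.5, 0.8, -1.1, 2.2, 1.1, 0.8, -3.0]
-120 29 AD [0.3, 0.9, -1.0, 2.5, 2.0, 1.0, -2.4]
-120 29 AD180 [-0.4, 0.7, 0.0, 2.5, 2.7, 0.5, -0.1]
-120 29 down [0.4, 0.8, -0.8, 2.2, 1.0, 0.6, -1.4]
-120 29 down-90 [0.5, 0.9, -1.1, 2.2, 1.1, 0.8, -3.1]
-150 85 AD None
-150 85 AD180 None
-150 85 down [0.5, 0.7, -0.9, 2.2, 0.9, 0.7, -1.3]
-150 85 down-90 [0.6, 0.8, -1.1, 2.2, 1.0, 0.8, -3.0]
-150 60 AD None
-150 60 AD180 None
-150 60 down [0.4, 0.7, -0.8, 2.2, 0.9, 0.6, -1.3]
-150 60 down-90 [0.6, 0.8, -1.1, 2.2, 1.1, 0.8, -3.0]
-150 29 AD [0.4, 0.9, -1.0, 2.5, 2.1, 1.0, -2.4]
-150 29 AD180 None
-150 29 down [0.4, 0.7, -0.7, 2.2, 1.0, 0.6, -1.3]
-150 29 down-90 [0.6, 0.9, -1.1, 2.2, 1.2, 0.8, -3.0]
-170 85 AD None
-170 85 AD180 None
-170 85 down [0.5, 0.6, -0.9, 2.2, 0.9, 0.6, -1.2]
-170 85 down-90 [0.6, 0.8, -1.1, 2.2, 1.0, 0.8, -2.9]
-170 60 AD None
-170 60 AD180 None
-170 60 down [0.4, 0.7, -0.8, 2.2, 0.9, 0.6, -1.2]
-170 60 down-90 [0.6, 0.8, -1.1, 2.2, 1.1, 0.8, -3.0]
-170 29 AD None
-170 29 AD180 None
-170 29 down [0.4, 0.7, -0.7, 2.2, 0.9, 0.5, -1.2]
-170 29 down-90 [0.6, 0.9, -1.1, 2.2, 1.2, 0.8, -3.0]
-186 85 AD None
-186 85 AD180 None
-186 85 down [0.5, 0.6, -0.8, 2.2, 0.9, 0.6, -1.2]
-186 85 down-90 [0.7, 0.8, -1.1, 2.2, 1.0, 0.8, -2.9]
-186 60 AD None
-186 60 AD180 None
-186 60 down [0.5, 0.7, -0.7, 2.2, 0.9, 0.6, -1.2]
-186 60 down-90 [0.7, 0.8, -1.1, 2.2, 1.1, 0.8, -2.9]
-186 29 AD None
-186 29 AD180 None
-186 29 down [0.4, 0.7, -0.7, 2.2, 0.9, 0.5, -1.2]
-186 29 down-90 [0.7, 0.9, -1.1, 2.2, 1.2, 0.8, -3.0]
```

```bash
python3 - <<'E'
from fr import *
ey=RD.apply([0,1,0]);a=down(d[2])
movep(D([22,-188,75]),a);servo_line(D([22,-188,26]),a,.15);print(read_clock())
press(D([22,-176,26]),ey,.016,7,inD,speed=.06)
servo_line(D([22,-190,26]),a,.1);servo_line(D([22,-190,60]),a,.2);print(read_clock(),read_wrist_force())
w=snapshot("wrist");cv2.imwrite("pics/w8.png",w["img"])
E
```

```text
50.2833
[(2.0, np.float64(22.0), np.float64(-173.9), np.float64(1.1)), (4.0, np.float64(21.9), np.float64(-172.6), np.float64(2.3)), (6.0, np.float64(21.7), np.float64(-172.2), np.float64(5.3)), (8.0, np.float64(21.6), np.float64(-172.0), np.float64(9.2))] t=51.9
52.5667 [ 0.07989265 -0.19941653 -0.10848972]
```

View pics/w8.png

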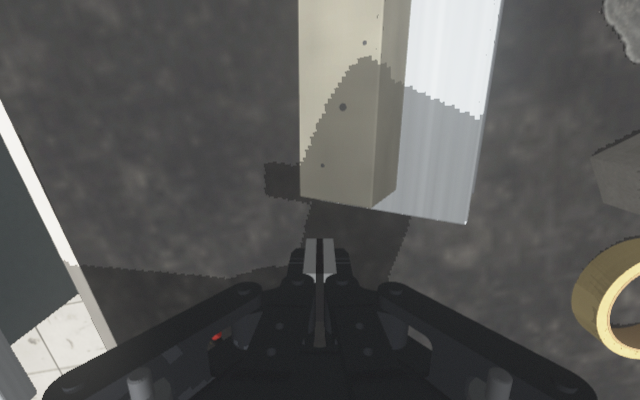

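It stalled hard at the end stop (y −172, 9 N). The prism is flat on the deck, its end at v≈195–208 parallel to the deck end, and the fingers are clear. Handing in.

```bash
python3 -c "
from cell import *
close_job();print(read_clock())"
```

```text
the job is handed in; nothing more can be done
the job is handed in; nothing more can be done
```

I slid the mortar prism flush into the board corner and let go. Then I picked it up, laid it on the sloping deck against the ledge and end stop, released it and handed the job in. The clock read about 52.6 s just before hand-in, against the 61 s limit. I got no verdict back, so success is my reading of the checks below.

- **Board:** with the prism let go, further pushes stopped hard at 13.4 N against the long fence and 14.1 N against the end fence. The wrist picture showed its side parallel to the long fence.
- **Cradle:** after release, pushes stopped hard at 8.6 N against the ledge and 9.2 N against the end stop. The last picture showed the prism flat on the deck, with the gripper clear and the wrist force near zero.
- **Bystanders:** nothing came near the cube or tin. I did not re-measure where they are.

**Checks that disagreed or failed:**
- The first contact pushes stopped short because the arm gives under load, so I repeated them.
- My camera-based positions differed from the contact positions by about 1–2 mm.
- A picture-based check of the gap at the cradle's end stop was not conclusive, so I relied on the last push.
- The arm could not reach the end-stop push with the tool tilted, so I did it with the tool vertical.

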